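# Start the pottery kiln with its key

### The arm

A 7-joint arm with a two-finger parallel gripper is mounted at the origin on the work surface. World frame = base frame: x ahead of the robot, y to its left, z up, the work surface at z = 0. Lengths are in m, angles in rad, forces in N, time in s.
With the tool pointing down it reaches from about 0.425 to 0.825 m from the base axis. Payload 3.6 kg.
Tool frame: the origin (TCP) lies on the centre line of the jaws, within the pads' length; the fingertips stand 25 mm ahead of it and the grasp point (between the pads) lies 6 mm ahead of it; z points along the fingers, y is the line along which they close (so a half turn about z gives the same grasp; the last joint's range is limited). The gripper opens to 93 mm and grips with 3 to 60 N. Pads are 15 mm wide; open, the fingers measure 128 mm over their backs; the gripper's body (75 mm by 188 mm) begins 65 mm behind the grasp point.
Start: joints at [-1.181, 0.615, -0.013, 1.423, 0.008, 1.103, -0.04], TCP at [0.263, 0.595, 0.244] pointing down, gripper open.
Joint ranges: [-3.12, 3.12], [-0.3, 2.06], [-1.34, 1.32], [0.26, 2.42], [-1.36, 4.5], [0.01, 1.98], [-2.84, 2.84]. Speed limits (rad/s): [2.79, 2.79, 3.14, 3.14, 3.14, 3.14, 3.14].

### API

Orientations are given as a unit quaternion [w, x, y, z].
In Python, from station import telemetry, vision, job_done, models gives the robot as it stands.
- The arm moves only by the tool servo_tool, never from a script. Its argument "rows" is a list of rows, each an object with "delta_pos": the shift along the tool's x, y, z as a fraction of full scale, a list of three; "delta_rot": the turn, a rotation vector about the tool's x, y, z as a fraction of full scale, a list of three; "fingers": the closure, from 0 (fully open) to 1 (shut). In form: [{"delta_pos": [dx, dy, dz], "delta_rot": [rx, ry, rz], "fingers": fingers}, ...]. A call has 1 to 20 rows; each row is the pose to reach, as a shift and turn from the pose commanded when the call began, along the tool's axes at that moment; what a row does not reach only later rows make up. Full scale, the value 1, is 30 cm for a shift and 45 degrees for a turn. A row lasts 1/8 s, in which the tool goes at most 62.5 mm and 10.7 degrees, less where a joint would pass 70% of its speed; a pose out of reach is approached as far as the arm can. A call with a number of a shift or a turn outside -1 to 1 is refused whole. A call with a gripper value outside its range is refused whole. The fingers move at their own pace and stop on an object; the grip force is fixed at half the most. Time passes only in rows, so rows that repeat a pose let the fingers close. It gives the time, the measured TCP pose, the force, the opening and the grip force at its end, in the units of the state.
- telemetry.get_obs(): the state, without advancing time (a new reading comes with each control period).
- vision.capture(name): name is "scene" or "top"; returns the picture (420x560x3 uint8, blue, green, red); there is no depth.
- vision.camera_info(name): a dict with "camera_matrix" (3x3 intrinsics, pixels), "T" (4x4, takes a point from camera to world coordinates). Camera axes: x right, y down, z forward; pixel columns grow to the right and rows downward; lengths in m; the calibration is good to about 2 mm. A picture is of the moment at which its call begins. camera_info takes no time and is no camera call.
- job_done(): hands the job in; it is judged then, once.
Trained networks look in the newest picture that a camera, given by its name, has taken for a name from the list of things; names that differ only in an ending like _2 or _b are one class to them, and where a whole thing is asked for, a point or a joint stands for the part that bears it (a point fixed in the world has none). Each returns a list of dicts, best first, with "confidence" (0 to 1); they miss things now and then, are a little off and sometimes report something else, mostly with a low value. They report only what shows in the picture. A call takes as long as a camera call.
- models.outline_of(label, camera): "pixels" (420x560 bool, what is visible of it) and "pixel" ([column, row] in pixels, amid what is visible of it).
The state is a dict: "time": time; "joint_pos": joint angles; "qvel": joint speeds; "effort": joint torques, N m; "position": TCP position; "ee_rot": TCP orientation; "contact_force": force on the tool from outside, world axes, zero at the start; "moment": the same for the moment, N m; "opening": finger opening in m; "grip_force": force on a finger pad.
Only numpy, scipy, OpenCV 4.12 (cv2) and the standard library are available. Lean on these libraries where they do the work, as an engineer would, in place of code of your own. Each camera call takes 0.05 s, during which the arm holds its last target. There are 200 camera calls.

### The job

Switch on the kiln: take the red-headed key out of the clay key block, push it fully home into the brass lock on the grey kiln controller, then turn it clockwise (seen from above) as far as it goes and leave it there in the lock. Leave the other two keys in the block and do not disturb the small clay cup and the green jar that stand between.

Things in the scene. Friction and masses are not known exactly. Their poses are not given: they have to be found in the camera images.
- red_key: Red-headed key standing upright in the clay block, 78 mm tall. Origin: centre of the blade's lower end; z up to the head, y along the wide side. Blade 0-28 mm up, 6 (x) by 14 mm (y), lowest 4 mm tapered; shoulder 28-34 mm, 12 by 20 mm, rests on the block's top; red head 34-78 mm, 12 (x) by 34 mm (y), to be pinched across x. Fits the lock either way round (half turn about z).
- blue_key: Key with a blue head; same shape as the red key. Leave it in the clay block.
- yellow_key: Key with a yellow head; same shape as the red key. Leave it in the clay block.
- key_block: Fixed terracotta block with white stripes, 55 (x) by 190 (y) by 34 mm high, origin at the centre of its underside, three upright slots in its top at y = -60, 0 and 60 mm, each 9 mm (x) by 17 mm (y) and 30 mm deep. Which key stands in which slot varies.
- controller: Fixed grey kiln controller box with a blank display, 140 (x) by 160 (y) by 60 mm high, origin at the centre of its underside. The lock's vertical axis is at x = -15, y = 35 mm; the lock's upper face is 70 mm above the table. Beside the lock: a flat dark ring 66 mm wide, a white dot (off) and a green dot (on).
- lock_mouth (a point): Centre of the slot's mouth, on top of the round lock (41 mm brass ring, pale metal core; a black tick on the ring at its +y side), on its axis, 70 mm above the table. Turns with the lock: z up, y along the slot's long side. Slot 7.6 (x) by 15.6 mm (y), 30 mm deep; with the key fully home its shoulder rests on this face and its origin is 28 mm below this point.
- lock (a joint): Turn of the lock cylinder in rad, clockwise from above positive: 0 off, 1.2 the stop (on); it starts between 0 and 0.2 and stays where it is left. Turning takes about 0.06 N m; the key has up to about 0.2 rad of play in the slot.
- cup: Bystander: small terracotta cup, 62 mm wide, 65 mm high, between block and controller; origin at the centre of its underside.
- glaze_jar: Bystander: squat green jar with a white cap, 60 mm wide, 75 mm high; origin at the centre of its underside.

How it is judged:
By the outcome, as a careful person would: the job done as asked, in the order asked, and still so for the second after the job is handed in, with the robot touching nothing.
It also fails if it takes over 51 s, if anything falls off the work surface, if the arm or the gripper's body presses on something with over 40 N, if the wrist force passes 120 N, or if a joint passes its speed limit or range.

## Working session

There is one attempt and no reset: what is moved stays moved. The work goes in short steps, Python scripts to look and compute and a tool call to move; the robot and the scene stay as the last step left them, time stands still between calls to the robot, and variables do not carry over. Pictures are saved under pics/ and viewed, at most 10 in all, crops included, and the job is handed in when it is done.

Besides the shell and the picture viewer there is one more tool, called after "Emit:" as name([rows], argument=value, ...), one row to a line, values as JSON. servo_tool: Moves the arm, as the interface text tells. Shift numbers are shares of 30 cm and turn numbers shares of 45 degrees, none past 1 either way. Its arguments: {"type":"object","properties":{"rows":{"type":"array"}},"required":["rows"]}

```bash
mkdir -p pics; ls; python3 - <<'E'
from station import telemetry, vision
import cv2,numpy as np
np.set_printoptions(precision=4,suppress=True)
o=telemetry.get_obs();print(o)
for n in("scene","top"):
    cv2.imwrite(f"pics/{n}0.png",vision.capture(n));c=vision.camera_info(n);print(n,np.array(c["camera_matrix"]),np.array(c["T"]))
E
```

```text
pics
{'time': 0.0, 'joint_pos': array([-1.1815,  0.6159, -0.0126,  1.4249,  0.0081,  1.1034, -0.0404]), 'qvel': array([ 0.0007,  0.0013, -0.0004,  0.0012, -0.0015, -0.0002,  0.0001]), 'effort': array([ -0.0002, -45.8927,   0.2088, -16.5743,  -0.0611,   0.0204,
         0.0002]), 'position': array([0.2622, 0.594 , 0.2425]), 'ee_rot': array([-0.0003,  0.2064,  0.9785, -0.0012]), 'contact_force': array([-0.8171,  0.4665,  0.3717]), 'moment': array([-0.006 , -0.0155,  0.0349]), 'grip_force': 0.0, 'opening': 0.09308535600170419}
scene [[466.1784   0.     276.1591]
 [  0.     466.1784 206.3624]
 [  0.       0.       1.    ]] [[-0.7189  0.4325 -0.5442  1.1711]
 [ 0.6951  0.4558 -0.5559  0.6318]
 [ 0.0076 -0.7779 -0.6283  0.7545]
 [ 0.      0.      0.      1.    ]]
top [[404.1536   0.     283.8405]
 [  0.     404.1536 206.1256]
 [  0.       0.       1.    ]] [[ 0.0288 -0.9963  0.081   0.5313]
 [-0.9995 -0.0298 -0.0113  0.0227]
 [ 0.0137 -0.0806 -0.9967  0.9332]
 [ 0.      0.      0.      1.    ]]
```

View pics/top0.png

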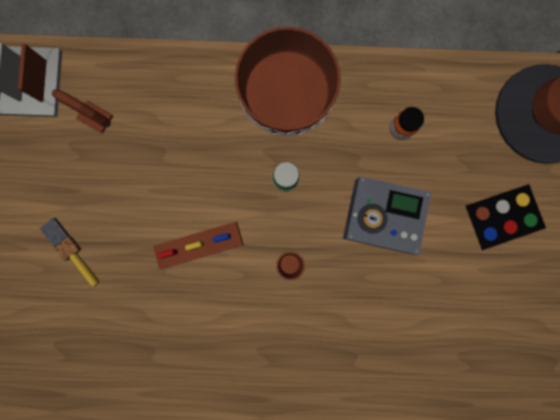

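View pics/scene0.png

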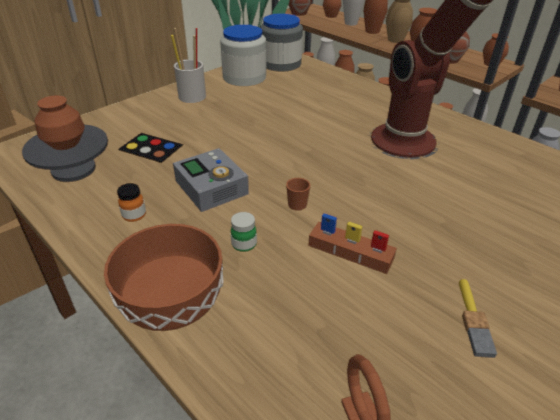

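The top view shows the block at about (198,245), with red at the left end (165,254), yellow in the middle and blue at the right. The cup is at (290,265), the jar at (286,176), and the controller at (388,215) with its lock at (373,218). The scene view agrees with this.

```bash
cat > h.py <<'E'
import cv2,numpy as np
from station import telemetry,vision,models
from scipy.optimize import minimize
np.set_printoptions(precision=4,suppress=True)
C={n:(np.array(vision.camera_info(n)["camera_matrix"]),np.array(vision.camera_info(n)["T"])) for n in("scene","top")}
def proj(n,P):
    K,T=C[n];p=(np.atleast_2d(P)-T[:3,3])@T[:3,:3]@K.T
    return p[:,:2]/p[:,2:]
def at_z(n,uv,z):
    K,T=C[n];d=T[:3,:3]@np.linalg.solve(K,[*uv,1]);return T[:3,3]+d*(z-T[2,3])/d[2]
def box(cx,cy,z0,z1,sx,sy):
    return np.array([[cx+a*sx/2,cy+b*sy/2,z] for a in(-1,1) for b in(-1,1) for z in(z0,z1)])
def cyl(cx,cy,z0,z1,r):
    t=np.linspace(0,2*np.pi,24,False);return np.array([[cx+r*np.cos(a),cy+r*np.sin(a),z] for a in t for z in(z0,z1)])
def place(P,q):
    c,s=np.cos(q[2]),np.sin(q[2]);return np.c_[P[:,0]*c-P[:,1]*s+q[0],P[:,0]*s+P[:,1]*c+q[1],P[:,2]]
def render(n,parts,q):
    m=np.zeros((1680,2240),np.uint8)
    for P in parts:
        h=cv2.convexHull(((proj(n,place(P,q))+.5)*4*16).astype(np.int32));cv2.fillConvexPoly(m,h,255,shift=4)
    return cv2.resize(m,(560,420),interpolation=cv2.INTER_AREA)/255.
def fit(parts,masks,q0):
    def cost(q):
        s=0
        for n,m in masks.items():
            r=render(n,parts,q);s+=1-np.minimum(r,m).sum()/np.maximum(r,m).sum()
        return s/len(masks)
    b=None
    for d in(.0,.15,-.15):
        q=np.array(q0)+[0,0,d]
        r=minimize(cost,q,method="Nelder-Mead",options=dict(initial_simplex=q+np.array([[0,0,0],[.01,0,0],[0,.01,0],[0,0,.1]]),xatol=1e-5,fatol=1e-5))
        if b is None or r.fun<b.fun:b=r
    return b.x,b.fun
def mask(l,n):
    r=models.outline_of(l,n)
    if not r: print("none",l,n);return None
    print(l,n,round(r[0]["confidence"],2),np.array(r[0]["pixel"]).round(),r[0]["pixels"].sum());return r[0]["pixels"]
E
python3 - <<'E'
from h import *
im={n:vision.capture(n) for n in("scene","top")}
K={l:{n:mask(l,n) for n in im} for l in("red_key","yellow_key","blue_key","key_block","controller","lock_mouth","cup","glaze_jar")}
for l,r,h in(("cup",.031,.065),("glaze_jar",.03,.075)):
    q0=[*at_z("top",np.argwhere(K[l]["top"])[:,::-1].mean(0),h/2)[:2],0]
    q,f=fit([cyl(0,0,0,h,r)],K[l],q0);print(l,q[:2],f)
un={n:np.any([K[l][n] for l in("red_key","yellow_key","blue_key","key_block") if K[l][n] is not None],0) for n in im}
parts=[box(0,0,0,.034,.055,.19)]
for y in(-.06,0,.06): parts+=[box(0,y,.034,.040,.012,.020),box(0,y,.040,.084,.012,.034)]
q,f=fit(parts,un,[*at_z("top",(198,245),.034)[:2],.2]);print("block",q,f)
for y in(-.06,0,.06):print(y,place(np.array([[0,y,.062]]),q), [proj(n,place(np.array([[0,y,.062]]),q))[0].round() for n in im])
q0=[*at_z("top",(388,215),.06)[:2],-.1]
un={n:K["controller"][n]|(K["lock_mouth"][n] if K["lock_mouth"][n] is not None else False) for n in im}
for n in[{"scene":un["scene"],"top":un["top"]},{"top":un["top"]},{"scene":un["scene"]}]:
    for a in (0,np.pi):
        c,f=fit([box(0,0,0,.06,.14,.16),cyl(-.015,.035,.06,.07,.0205)],n,[q0[0],q0[1],q0[2]+a]);print("ctrl",c,f,"lock",place(np.array([[-.015,.035,.07]]),c))
a=im["top"][165:265,330:440];b=im["scene"][140:210,165:255]
g=lambda x,s:cv2.convertScaleAbs(cv2.resize(x,None,fx=s,fy=s,interpolation=cv2.INTER_CUBIC),alpha=1.8)
cv2.imwrite("pics/c1.png",g(a,5.4))
E
```

```text
red_key scene 0.81 [380. 242.] 308
red_key top 0.6 [164. 251.] 151
yellow_key scene 0.61 [354. 231.] 280
none yellow_key top
blue_key scene 0.56 [329. 221.] 254
blue_key top 0.4 [220. 240.] 118
key_block scene 0.76 [353. 247.] 1934
key_block top 0.82 [199. 247.] 1909
controller scene 0.56 [212. 180.] 3131
controller top 0.82 [388. 220.] 5010
none lock_mouth scene
lock_mouth top 0.77 [372. 219.] 281
cup scene 0.57 [297. 194.] 710
cup top 0.89 [286. 268.] 632
glaze_jar scene 0.96 [242. 232.] 904
glaze_jar top 0.93 [283. 178.] 568
cup [ 0.4727 -0.0044] 0.11041940003392181
glaze_jar [0.6692 0.0118] 0.1511184295541696
block [0.5114 0.202  0.3152] 0.07643276243886471
-0.06 [[0.53  0.145 0.062]] [array([328., 224.]), array([221., 238.])]
0 [[0.5114 0.202  0.062 ]] [array([353., 232.]), array([194., 246.])]
0.06 [[0.4928 0.2591 0.062 ]] [array([379., 241.]), array([167., 254.])]
ctrl [ 0.5889 -0.2154 -0.1989] 0.02672011133720409 lock [[ 0.5811 -0.1781  0.07  ]]
ctrl [ 0.5889 -0.2154  2.9427] 0.02672011133720409 lock [[ 0.5967 -0.2526  0.07  ]]
ctrl [ 0.5895 -0.215  -0.1976] 0.022479536833699187 lock [[ 0.5817 -0.1777  0.07  ]]
ctrl [ 0.5895 -0.215   2.944 ] 0.022479536833699187 lock [[ 0.5974 -0.2522  0.07  ]]
ctrl [ 0.5881 -0.216  -0.2013] 0.02616220370490474 lock [[ 0.5804 -0.1787  0.07  ]]
ctrl [ 0.5881 -0.216   2.9403] 0.02616220370490474 lock [[ 0.5958 -0.2533  0.07  ]]
```

View pics/c1.png

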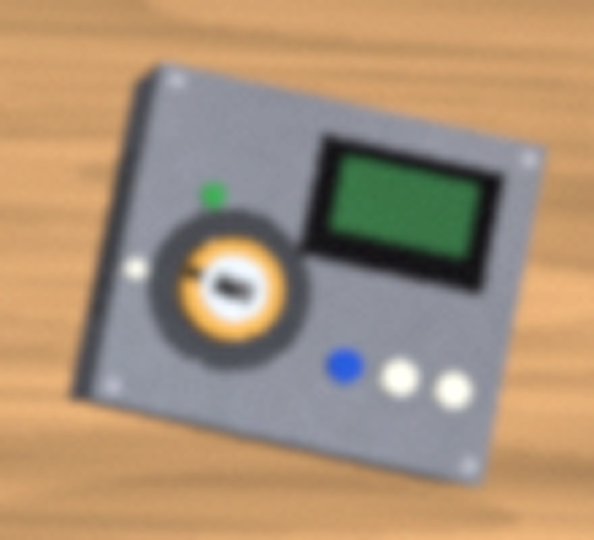

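The lock is at about pixel (373.1,218.5), and the tick on the ring at (365.2,215) points left and slightly up. The network masks look a few pixels off, so I'll refine with colour masks.

```bash
cat > ref.py <<'E'
from h import *
im={n:vision.capture(n) for n in("scene","top")}
q0=np.array([.5114,.202,.3])
parts=[box(0,0,0,.034,.055,.19)]
for y in(-.06,0,.06): parts+=[box(0,y,.034,.040,.012,.020),box(0,y,.040,.084,.012,.034)]
# colour silhouettes inside the neighbourhood: strongly coloured keys/terracotta against wood
M={};H={}
for n,i in im.items():
    roi=cv2.dilate((render(n,parts,q0)>0).astype(np.uint8),np.ones((15,15)))>0
    # GrabCut around prior
    gm=np.where(roi,cv2.GC_PR_FGD,cv2.GC_BGD).astype(np.uint8)
    inner=cv2.erode((render(n,parts,q0)>.5).astype(np.uint8),np.ones((5,5)))>0
    gm[roi&~inner]=cv2.GC_PR_BGD
    ring=cv2.dilate(roi.astype(np.uint8),np.ones((31,31)))>0
    ys,xs=np.where(ring);sl=np.s_[ys.min():ys.max(),xs.min():xs.max()]
    g=gm[sl].copy();cv2.grabCut(i[sl].copy(),g,None,np.zeros((1,65)),np.zeros((1,65)),5,cv2.GC_INIT_WITH_MASK)
    M[n]=np.zeros((420,560),bool);M[n][sl]=(g==1)|(g==3)
    b,gg,r=[i[...,k].astype(float) for k in range(3)]
    blue=roi&(b>1.5*r)&(b>40);yel=roi&(gg>.55*r)&(b<.45*gg)&(r>90);red=roi&(r>3.5*np.maximum(gg,b))&(r>60)
    H[n]=(blue,yel,red);print(n,M[n].sum(),[h.sum() for h in H[n]])
for ms in (M,{"top":M["top"]},{"scene":M["scene"]}):
    q,f=fit(parts,ms,q0);print("block",q,f,"red",place(np.array([[0,.06,.0]]),q)[0,:2])
q,f=fit(parts,M,q0)
for n in im:
  for k,y in enumerate((-.06,0,.06)):
    if H[n][k].sum()>10:print(n,y,"obs",np.argwhere(H[n][k])[:,::-1].mean(0),"pred",np.argwhere(render(n,[parts[2+2*k]],q)>.5)[:,::-1].mean(0))
i=im["top"];l=at_z("top",(373.1,218.5),.07);t=at_z("top",(330+190/5.4,165+270/5.4),.07)
print("lock",l,"tickyaw",np.arctan2(-(t-l)[0],(t-l)[1]))
c=i[205:235,358:390].astype(float)
# brass ring centroid
hsv=cv2.cvtColor(i,cv2.COLOR_BGR2HSV).astype(int)[200:240,350:396];br=(hsv[...,1]>100)&(hsv[...,2]>100)&(hsv[...,0]<30)
(bx,by),rr=cv2.minEnclosingCircle(np.argwhere(br)[:,::-1].astype(np.float32));print("brass",bx+350,by+200,rr,at_z("top",(bx+350,by+200),.07))
gr=cv2.cvtColor(i,cv2.COLOR_BGR2GRAY).astype(float)[211:227,365:382]
np.savetxt("/dev/stdout",gr,"%3d")
big={}
out=[]
for n,sl in(("top",np.s_[205:285,140:260]),("scene",np.s_[195:275,295:415])):
    v=cv2.resize(cv2.convertScaleAbs(im[n],alpha=1.8),None,fx=5,fy=5,interpolation=cv2.INTER_CUBIC)
    for P in parts:
        h=cv2.convexHull((((proj(n,place(P,q))+.5)*5)).astype(np.int32));cv2.polylines(v,[h],True,(255,255,255),1)
    out.append(v[sl[0].start*5:sl[0].stop*5,sl[1].start*5:sl[1].stop*5])
cv2.imwrite("pics/ov1.png",cv2.resize(np.vstack(out),None,fx=.74,fy=.74))
E
python3 ref.py
```

```text
scene 2644 [np.int64(222), np.int64(217), np.int64(185)]
top 2191 [np.int64(88), np.int64(103), np.int64(84)]
block [0.512  0.2017 0.3126] 0.07149690061966063 red [0.4936 0.2588]
block [0.5124 0.2012 0.3134] 0.0358798857614826 red [0.4939 0.2583]
block [0.5101 0.201  0.318 ] 0.09556358130380838 red [0.4914 0.258 ]
scene -0.06 obs [328.1982 222.9955] pred [327.875  223.9054]
scene 0 obs [353.2949 231.6175] pred [352.822  232.4239]
scene 0.06 obs [379.2865 240.6378] pred [378.9065 241.2866]
top -0.06 obs [220.875  237.4091] pred [221.4127 237.6429]
top 0 obs [192.7184 245.4854] pred [194.2537 245.5448]
top 0.06 obs [165.619  253.5952] pred [167.028  253.4545]
lock [ 0.5805 -0.1792  0.07  ] tickyaw -0.3890937153482779
brass 372.7094249725342 217.939790725708 9.231510162353516 [ 0.5817 -0.1783  0.07  ]
3  83
 77  97 109 113 119 127 132 135 135 135 132 129 124 116 107  93  71
 62  83 100 108 114 117 123 125 128 125 123 118 115 108  97  79  59
 51  66  83  97 106 109 113 116 117 117 114 110 106  96  80  62  49
 46  50  61  77  89  96 103 106 108 106 102  95  87  76  62  49  44
```

View pics/ov1.png

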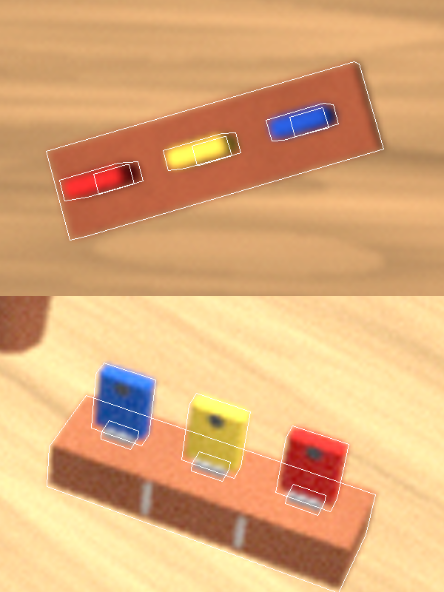

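The fit matches in both views. The red key is at about (0.4936, 0.2586) with block yaw 0.313, and the lock is at about (0.581, -0.1785) with slot yaw of about -0.39. I'll make the first move towards the key.

Emit:
servo_tool([
  {"delta_pos": [-0.9,-0.55,0],"delta_rot": [0,0,1.0],"fingers": 0},
  {"delta_pos": [-0.9,-0.55,0],"delta_rot": [0,0,1.0],"fingers": 0},
  {"delta_pos": [-0.9,-0.55,0],"delta_rot": [0,0,1.0],"fingers": 0},
  {"delta_pos": [-0.9,-0.55,0],"delta_rot": [0,0,1.0],"fingers": 0},
  {"delta_pos": [-0.9,-0.55,0],"delta_rot": [0,0,1.0],"fingers": 0},
  {"delta_pos": [-0.9,-0.55,0],"delta_rot": [0,0,1.0],"fingers": 0},
  {"delta_pos": [-0.9,-0.55,0],"delta_rot": [0,0,1.0],"fingers": 0},
  {"delta_pos": [-0.9,-0.55,0],"delta_rot": [0,0,1.0],"fingers": 0},
])

```text
time: 2.1
position: [0.4415, 0.3367, 0.2435]
ee_rot: [-0.001, 0.563, 0.826, 0.0]
contact_force: [-0.0, 0.7, 0.2]
opening: 0.0931
grip_force: 0.0
```

```bash
cat > go.py <<'E'
import sys,numpy as np
from scipy.spatial.transform import Rotation as R
from station import telemetry
np.set_printoptions(precision=4,suppress=True)
def go(x,y,z,yaw):
    o=telemetry.get_obs();r=R.from_quat(o["ee_rot"],scalar_first=True);a=r.as_matrix()
    t=np.c_[[np.sin(yaw),-np.cos(yaw),0],[np.cos(yaw),np.sin(yaw),0],[0,0,-1]]
    rv=(r.inv()*R.from_matrix(t)).as_rotvec()
    print("t",o["time"],"pos",o["position"],"tool y yaw",np.arctan2(a[1,1],a[0,1]),"tilt",a[:2,2],"F",o["contact_force"],"M",o["moment"],"op",round(o["opening"],4),o["grip_force"])
    print("dpos",a.T@(np.array([x,y,z])-o["position"])/.3,"drot",rv/np.pi*4)
if __name__=="__main__":go(*map(float,sys.argv[1:5]))
E
python3 go.py .4936 .2586 .15 .313;python3 go.py .4936 .2586 .15 .313
```

```text
Traceback (most recent call last):
  File "go.py", line 11, in <module>
    if __name__=="__main__":go(*map(float,sys.argv[1:5]))
                            ~~^^^^^^^^^^^^^^^^^^^^^^^^^^^
  File "go.py", line 8, in go
    rv=(r.inv()*R.from_matrix(t)).as_rotvec()
                ~~~~~~~~~~~~~^^^
  File "scipy/spatial/transform/_rotation.pyx", line 1143, in scipy.spatial.transform._rotation.Rotation.from_matrix
ValueError: Non-positive determinant (left-handed or null coordinate frame) in rotation matrix 0: [[ 0.3079  0.9514  0.    ]
 [-0.9514  0.3079  0.    ]
 [ 0.      0.     -1.    ]].
Traceback (most recent call last):
  File "go.py", line 11, in <module>
    if __name__=="__main__":go(*map(float,sys.argv[1:5]))
                            ~~^^^^^^^^^^^^^^^^^^^^^^^^^^^
  File "go.py", line 8, in go
    rv=(r.inv()*R.from_matrix(t)).as_rotvec()
                ~~~~~~~~~~~~~^^^
  File "scipy/spatial/transform/_rotation.pyx", line 1143, in scipy.spatial.transform._rotation.Rotation.from_matrix
ValueError: Non-positive determinant (left-handed or null coordinate frame) in rotation matrix 0: [[ 0.3079  0.9514  0.    ]
 [-0.9514  0.3079  0.    ]
 [ 0.      0.     -1.    ]].
```

```bash
sed -i 's/\[np.sin(yaw),-np.cos(yaw),0\]/[-np.sin(yaw),np.cos(yaw),0]/' go.py
python3 go.py .4936 .2586 .15 .313;python3 go.py .4936 .2586 .15 .313
```

```text
t 2.1 pos [0.4415 0.3367 0.2435] tool y yaw 0.37357392149924257 tilt [-0.001  0.001] F [-0.032   0.7258  0.1679] M [-0.0384  0.0181 -0.007 ] op 0.0931 0.0
dpos [-0.3061  0.0669  0.3112] drot [-0.0008 -0.0017  0.0771]
t 2.1 pos [0.4415 0.3367 0.2435] tool y yaw 0.37357392149924257 tilt [-0.001  0.001] F [-0.032   0.7258  0.1679] M [-0.0384  0.0181 -0.007 ] op 0.0931 0.0
dpos [-0.3061  0.0669  0.3112] drot [-0.0008 -0.0017  0.0771]
```

Emit:
servo_tool([
  {"delta_pos": [-0.306,0.067,0.3],"delta_rot": [0,0,0.077],"fingers": 0},
  {"delta_pos": [-0.306,0.067,0.3],"delta_rot": [0,0,0.077],"fingers": 0},
  {"delta_pos": [-0.306,0.067,0.3],"delta_rot": [0,0,0.077],"fingers": 0},
  {"delta_pos": [-0.306,0.067,0.3],"delta_rot": [0,0,0.077],"fingers": 0},
  {"delta_pos": [-0.306,0.067,0.3],"delta_rot": [0,0,0.077],"fingers": 0},
])

```text
time: 2.72
position: [0.4943, 0.2591, 0.1547]
ee_rot: [-0.0, 0.588, 0.809, 0.001]
contact_force: [0.5, 0.6, 0.3]
opening: 0.0928
grip_force: 0.0
```

```bash
python3 - <<'E'
from go import go
from station import vision
import cv2
for k in range(4):
    i=vision.capture("scene"); go(.4936,.2586,.068,.313)
cv2.imwrite("pics/s2.png",cv2.convertScaleAbs(cv2.resize(i[130:290,270:470],None,fx=4,fy=3.7*1.0),alpha=1.5))
E
```

```text
t 2.775 pos [0.4944 0.2589 0.1548] tool y yaw 0.31290505814550773 tilt [0.0015 0.0024] F [ 0.0294 -0.1544 -0.5538] M [-0.0452  0.0389 -0.0106] op 0.093 0.0
dpos [-0.0005 -0.0035  0.2892] drot [ 0.0027 -0.0023 -0.0001]
t 2.825 pos [0.4945 0.2584 0.1547] tool y yaw 0.31239928286046703 tilt [0.0014 0.002 ] F [-0.2933  0.611  -0.1736] M [-0.0349  0.0492  0.0183] op 0.0927 0.0
dpos [ 0.001  -0.0032  0.289 ] drot [ 0.0025 -0.0018 -0.0008]
t 2.875 pos [0.4945 0.258  0.1546] tool y yaw 0.31180120061885147 tilt [0.0013 0.0017] F [-0.4766 -0.4157  0.5552] M [-0.084   0.0268  0.0079] op 0.0929 0.0
dpos [ 0.0024 -0.0028  0.2887] drot [ 0.0022 -0.0015 -0.0015]
t 2.925 pos [0.4946 0.2576 0.1545] tool y yaw 0.3112462293680938 tilt [0.0011 0.0013] F [-0.1905 -0.367   0.0128] M [-0.0374  0.0189 -0.0018] op 0.0932 0.0
dpos [ 0.0039 -0.0026  0.2882] drot [ 0.0019 -0.0011 -0.0022]
```

View pics/s2.png

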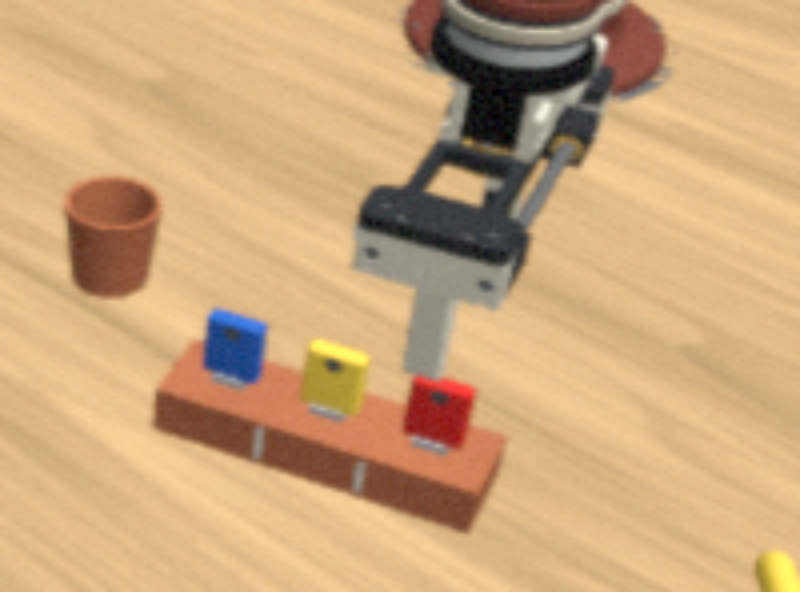

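The open gripper is above the red key, with one finger on each side of its plate. I'll descend and close.

Emit:
servo_tool([
  {"delta_pos": [0.0067,-0.0045,0.06],"delta_rot": [0,0,-0.002],"fingers": 0},
  {"delta_pos": [0.0067,-0.0045,0.15],"delta_rot": [0,0,-0.002],"fingers": 0},
  {"delta_pos": [0.0067,-0.0045,0.24],"delta_rot": [0,0,-0.002],"fingers": 0},
  {"delta_pos": [0.0067,-0.0045,0.285],"delta_rot": [0,0,-0.002],"fingers": 0},
  {"delta_pos": [0.0067,-0.0045,0.285],"delta_rot": [0,0,-0.002],"fingers": 0},
  {"delta_pos": [0.0067,-0.0045,0.285],"delta_rot": [0,0,-0.002],"fingers": 0},
  {"delta_pos": [0.0067,-0.0045,0.285],"delta_rot": [0,0,-0.002],"fingers": 0},
  {"delta_pos": [0.0067,-0.0045,0.285],"delta_rot": [0,0,-0.002],"fingers": 0},
])

```text
time: 3.92
position: [0.4932, 0.258, 0.0688]
ee_rot: [0.0, 0.589, 0.808, 0.001]
contact_force: [0.1, 0.3, -0.2]
opening: 0.0928
grip_force: 0.0
```

```bash
python3 go.py .4936 .2586 .068 .313
```

```text
t 3.925 pos [0.4932 0.258  0.0688] tool y yaw 0.31074459450276987 tilt [0.0011 0.0006] F [ 0.0856  0.3479 -0.162 ] M [-0.0604  0.0548  0.028 ] op 0.0928 0.0
dpos [0.0016 0.0018 0.0027] drot [ 0.0016 -0.0004 -0.0029]
```

Good, within 1 mm. Now I'll close the gripper.

Emit:
servo_tool([
  {"delta_pos": [0,0,0.003],"delta_rot": [0,0,-0.003],"fingers": 1},
  {"delta_pos": [0,0,0.003],"delta_rot": [0,0,-0.003],"fingers": 1},
  {"delta_pos": [0,0,0.003],"delta_rot": [0,0,-0.003],"fingers": 1},
  {"delta_pos": [0,0,0.003],"delta_rot": [0,0,-0.003],"fingers": 1},
  {"delta_pos": [0,0,0.003],"delta_rot": [0,0,-0.003],"fingers": 1},
  {"delta_pos": [0,0,0.003],"delta_rot": [0,0,-0.003],"fingers": 1},
  {"delta_pos": [0,0,0.003],"delta_rot": [0,0,-0.003],"fingers": 1},
  {"delta_pos": [0,0,0.003],"delta_rot": [0,0,-0.003],"fingers": 1},
])

```text
time: 4.92
position: [0.4929, 0.2578, 0.0673]
ee_rot: [-0.0, 0.588, 0.809, -0.0]
contact_force: [0.1, 0.2, -0.4]
opening: 0.0177
grip_force: 0.0
```

```bash
python3 go.py .4936 .2586 .068 .313
```

```text
t 4.925 pos [0.4929 0.2578 0.0673] tool y yaw 0.31309050390502385 tilt [-0. -0.] F [ 0.1209  0.2189 -0.4341] M [-0.0681  0.0557 -0.0388] op 0.0177 0.0
dpos [ 0.0019  0.0031 -0.0025] drot [-0.      0.      0.0001]
```

Emit:
servo_tool([
  {"delta_pos": [0,0,0],"delta_rot": [0,0,0],"fingers": 1},
  {"delta_pos": [0,0,0],"delta_rot": [0,0,0],"fingers": 1},
  {"delta_pos": [0,0,0],"delta_rot": [0,0,0],"fingers": 1},
  {"delta_pos": [0,0,0],"delta_rot": [0,0,0],"fingers": 1},
])

```text
time: 5.42
position: [0.4929, 0.2578, 0.0672]
ee_rot: [0.0, 0.588, 0.809, -0.0]
contact_force: [0.1, -1.0, 0.1]
opening: 0.0116
grip_force: 30.0
```

```bash
python3 go.py .4936 .2586 .068 .313
```

```text
t 5.425 pos [0.4929 0.2578 0.0672] tool y yaw 0.31312171112703435 tilt [ 0. -0.] F [ 0.0734 -0.956   0.0617] M [-0.0999  0.0645  0.0391] op 0.0116 29.99961107969284
dpos [ 0.0019  0.0031 -0.0025] drot [0.     0.     0.0002]
```

Emit:
servo_tool([
  {"delta_pos": [0,0,-0.08],"delta_rot": [0,0,0],"fingers": 1},
  {"delta_pos": [0,0,-0.2],"delta_rot": [0,0,0],"fingers": 1},
  {"delta_pos": [0,0,-0.4],"delta_rot": [0,0,0],"fingers": 1},
  {"delta_pos": [0,0,-0.4],"delta_rot": [0,0,0],"fingers": 1},
  {"delta_pos": [-0.1,-0.01,-0.4],"delta_rot": [0,0,0.15],"fingers": 1},
  {"delta_pos": [-0.25,-0.03,-0.4],"delta_rot": [0,0,0.35],"fingers": 1},
  {"delta_pos": [-0.4,-0.05,-0.4],"delta_rot": [0,0,0.55],"fingers": 1},
  {"delta_pos": [-0.55,-0.07,-0.4],"delta_rot": [0,0,0.75],"fingers": 1},
  {"delta_pos": [-0.7,-0.084,-0.4],"delta_rot": [0,0,0.894],"fingers": 1},
  {"delta_pos": [-0.85,-0.1,-0.4],"delta_rot": [0,0,0.894],"fingers": 1},
  {"delta_pos": [-0.95,-0.11,-0.4],"delta_rot": [0,0,0.894],"fingers": 1},
  {"delta_pos": [-0.95,-0.11,-0.4],"delta_rot": [0,0,0.894],"fingers": 1},
  {"delta_pos": [-0.95,-0.11,-0.4],"delta_rot": [0,0,0.894],"fingers": 1},
])

```text
time: 7.05
position: [0.5485, -0.022, 0.1863]
ee_rot: [-0.001, 0.83, 0.558, -0.001]
contact_force: [0.2, 0.6, -0.0]
opening: 0.0115
grip_force: 30.0
```

```bash
python3 go.py .581 -.1785 .187 -.389
```

```text
t 7.05 pos [ 0.5485 -0.022   0.1863] tool y yaw -0.387672144774191 tilt [-0.0023  0.0014] F [ 0.2458  0.5556 -0.0353] M [-0.0458  0.0974 -0.014 ] op 0.0115 29.99975949525833
dpos [-0.4422  0.2974 -0.0032] drot [-0.0033 -0.0005  0.0017]
```

Emit:
servo_tool([
  {"delta_pos": [-0.15,0.1,0],"delta_rot": [0,0,0.002],"fingers": 1},
  {"delta_pos": [-0.3,0.2,0.02],"delta_rot": [0,0,0.002],"fingers": 1},
  {"delta_pos": [-0.442,0.297,0.06],"delta_rot": [0,0,0.002],"fingers": 1},
  {"delta_pos": [-0.442,0.297,0.1],"delta_rot": [0,0,0.002],"fingers": 1},
  {"delta_pos": [-0.442,0.297,0.1],"delta_rot": [0,0,0.002],"fingers": 1},
  {"delta_pos": [-0.442,0.297,0.1],"delta_rot": [0,0,0.002],"fingers": 1},
  {"delta_pos": [-0.442,0.297,0.1],"delta_rot": [0,0,0.002],"fingers": 1},
])

```text
time: 7.92
position: [0.582, -0.1781, 0.1578]
ee_rot: [-0.0, 0.83, 0.558, 0.001]
contact_force: [0.1, -0.5, -1.4]
opening: 0.0118
grip_force: 30.0
```

```bash
python3 - <<'E'
from go import go
from h import *
i=vision.capture("scene");go(.581,-.1785,.15,-.389)
v=cv2.convertScaleAbs(cv2.resize(i[105:195,165:275],None,fx=6,fy=6,interpolation=cv2.INTER_CUBIC),alpha=1.4)
cv2.imwrite("pics/s3.png",v);np.save("s3.npy",i)
E
```

```text
t 7.975 pos [ 0.5819 -0.1786  0.1578] tool y yaw -0.3883733979616957 tilt [0.001  0.0003] F [-0.0043 -0.6128 -0.6243] M [-0.0138  0.0747  0.0207] op 0.012 29.999510943889618
dpos [-0.0009 -0.003   0.0261] drot [ 0.001  -0.0009  0.0008]
```

View pics/s3.png

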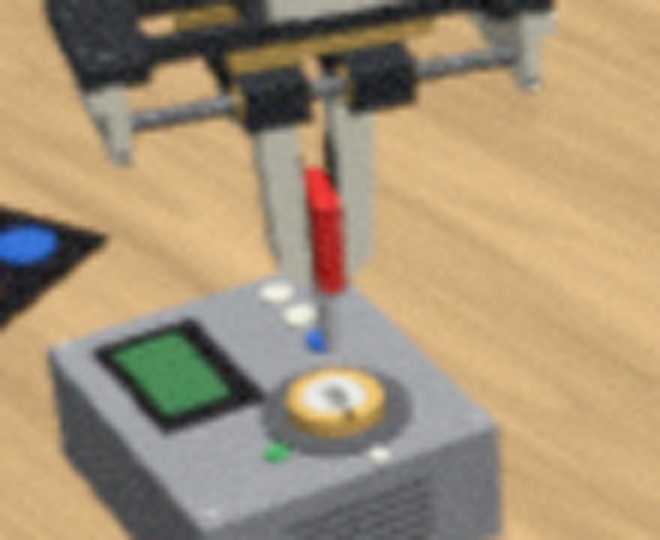

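The key is held upright, with its head at crop (325,230) and its blade at (330,325). The lock is at crop (337,400). I'll measure both in this same camera.

```bash
python3 - <<'E'
from h import *
i=np.load("s3.npy").astype(float);b,g,r=i[...,0],i[...,1],i[...,2]
red=(r>2.2*np.maximum(g,b))&(r>50);red[:,:205]=0;red[:,240:]=0;red[:125]=0;red[165:]=0
# template match: lock ring (brass) in scene
hsv=cv2.cvtColor(i.astype(np.uint8),cv2.COLOR_BGR2HSV).astype(int)
roi=np.zeros(red.shape,bool);roi[160:185,205:240]=1
br=roi&(hsv[...,1]>110)&(hsv[...,2]>110)&(hsv[...,0]<30)
hull=cv2.convexHull(np.argwhere(br)[:,::-1].astype(np.int32));m=np.zeros(red.shape,np.uint8);cv2.fillConvexPoly(m,hull,1)
q,f=fit([cyl(0,0,.06,.07,.0205)],{"scene":m>0},[.581,-.1785,0]);print("lock scene fit",q[:2],f,m.sum())
t=vision.capture("top")  # occluded now, only for time; lock from top measured before
kz=.1578-.0612
head=box(0,0,kz+.034,kz+.078,.012,.034)
ys,xs=np.where(red);print("red n",red.sum(),xs.min(),xs.max(),ys.min(),ys.max())
R=render("scene",[head],[.5815,-.1784,-.3884])>.5;yy,xx=np.where(R);print("pred",R.sum(),xx.min(),xx.max(),yy.min(),yy.max())
for rr in range(130,158,2):print(rr,np.where(red[rr])[0][[0,-1]] if red[rr].any() else None,np.where(R[rr])[0][[0,-1]] if R[rr].any() else None)
c,s=np.cos(-.3884),np.sin(-.3884)
best=min(((lambda Q:(1-np.minimum(Q,red).sum()/np.maximum(Q,red).sum(),u,v))(render("scene",[head],[.5819-s*v+c*u,-.1786+c*v+s*u,-.3884])) for u in np.arange(-.004,.005,.0005) for v in np.arange(-.006,.007,.0005)))
print("best cost,u(x),v(y)",best)
E
```

```text
lock scene fit [ 0.5785 -0.1813] 0.24814246963085262 125
red n 90 216 221 133 153
pred 171 213 222 132 154
130 None None
132 None [215 218]
134 [216 219] [213 219]
136 [216 220] [214 220]
138 [216 220] [214 221]
140 [217 221] [214 221]
142 [217 220] [214 222]
144 [217 221] [214 222]
146 [217 221] [214 222]
148 [218 221] [215 222]
150 [218 221] [216 222]
152 [218 221] [217 222]
154 None [218 222]
156 None None
best cost,u(x),v(y) (np.float64(0.4564322265857431), np.float64(-0.0015), np.float64(-0.0055))
```

```bash
python3 - <<'E'
from h import *
print("lock px pred",proj("scene",[.5811,-.1783,.07]),"obs (220.8,170.8)")
print("key px pred",proj("scene",[.5817,-.1785,.0966]),proj("scene",[.5817,-.1785,.1246]))
i=np.load("s3.npy").astype(float)
# blade: profile across rows 156..162
for r in range(153,166): print(r,i[r,212:228].sum(1).astype(int)//3)
hsv=cv2.cvtColor(i.astype(np.uint8),cv2.COLOR_BGR2HSV).astype(int)
L=hsv[158:184,205:240]
# core (pale) centroid, weighted
v=np.clip(i[163:180,211:232].min(2)-100,0,None);yy,xx=np.mgrid[163:180,211:232];print("core",(v*xx).sum()/v.sum(),(v*yy).sum()/v.sum())
w=np.clip(L[...,1]-70,0,None)*(L[...,2]>60)*(abs(L[...,0]-20)<12);yy,xx=np.mgrid[158:184,205:240]
print("brass",(w*xx).sum()/w.sum(),(w*yy).sum()/w.sum());
x=np.where(w.max(0)>30)[0]+205;y=np.where(w.max(1)>30)[0]+158;print(x.min(),x.max(),y.min(),y.max())
P=proj("scene",place(cyl(0,0,.07,.0701,.0205),[.5811,-.1783,0]));print("pred ext",P.min(0),P.max(0))
E
```

```text
lock px pred [[220.2176 170.6829]] obs (220.8,170.8)
key px pred [[219.2736 162.0958]] [[218.5014 152.7271]]
153 [164 148 121 117 108  83  75  68  67  78  97 117 126 125 128 128]
154 [155 137 122 118 110  95  87  84  87 103 113 118 119 123 124 127]
155 [127 127 129 134 126 109  95  96 104 112 120 120 121 121 124 128]
156 [133 151 160 162 150 122  85  93 106 114 121 121 120 119 121 121]
157 [141 163 168 165 156 129  88  91 103 112 119 118 118 116 120 120]
158 [125 149 158 155 136 111  85  93 103 111 118 119 119 119 121 120]
159 [115 113 121 124 120 103  87  93 104 111 118 119 119 118 118 120]
160 [117 114 116 114 107  96  86  86 103 110 118 120 118 121 120 119]
161 [117 118 117 110  94  92  88  87 102 110 119 120 119 120 122 121]
162 [115 119 116 108  90  79  82  92 103 113 119 119 121 119 120 122]
163 [118 120 119 113 101  86  87  93 106 114 120 120 117 121 121 120]
164 [118 116 117 117 117 117 116 117 118 120 116 119 120 117 116 119]
165 [119 119 118 117 116 116 116 116 116 118 113 118 116 116 118 117]
core 220.79067772376322 168.5124392336288
brass 223.8985440613027 170.43249042145595
213 239 158 177
pred ext [212.2709 166.1875] [228.1635 175.2666]
```

Emit:
servo_tool([
  {"delta_pos": [0.001,-0.003,0.04],"delta_rot": [0,0,0.001],"fingers": 1},
  {"delta_pos": [0.001,-0.003,0.077],"delta_rot": [0,0,0.001],"fingers": 1},
  {"delta_pos": [0.001,-0.003,0.077],"delta_rot": [0,0,0.001],"fingers": 1},
  {"delta_pos": [0.001,-0.003,0.077],"delta_rot": [0,0,0.001],"fingers": 1},
  {"delta_pos": [0.001,-0.003,0.077],"delta_rot": [0,0,0.001],"fingers": 1},
  {"delta_pos": [0.001,-0.003,0.077],"delta_rot": [0,0,0.001],"fingers": 1},
])

```text
time: 8.78
position: [0.5809, -0.1795, 0.1345]
ee_rot: [0.0, 0.831, 0.556, 0.0]
contact_force: [-0.1, 0.8, -0.6]
opening: 0.0119
grip_force: 30.0
```

```bash
python3 go.py .5811 -.1783 .124 -.389
```

```text
t 8.775 pos [ 0.5809 -0.1795  0.1345] tool y yaw -0.3914542358024442 tilt [ 0.0006 -0.0002] F [-0.1237  0.831  -0.5772] M [-0.077   0.0767 -0.0284] op 0.0119 29.999496638774872
dpos [ 0.0041 -0.0009  0.0349] drot [ 0.0008 -0.     -0.0031]
```

Emit:
servo_tool([
  {"delta_pos": [0.004,-0.001,0.0],"delta_rot": [0,0,-0.003],"fingers": 1},
  {"delta_pos": [0.004,-0.001,0.008],"delta_rot": [0,0,-0.003],"fingers": 1},
  {"delta_pos": [0.004,-0.001,0.013],"delta_rot": [0,0,-0.003],"fingers": 1},
  {"delta_pos": [0.004,-0.001,0.018],"delta_rot": [0,0,-0.003],"fingers": 1},
  {"delta_pos": [0.004,-0.001,0.023],"delta_rot": [0,0,-0.003],"fingers": 1},
  {"delta_pos": [0.004,-0.001,0.023],"delta_rot": [0,0,-0.003],"fingers": 1},
])

```text
time: 9.52
position: [0.5809, -0.1782, 0.1272]
ee_rot: [-0.0, 0.83, 0.557, -0.0]
contact_force: [0.1, 0.2, -0.9]
opening: 0.012
grip_force: 30.0
```

```bash
python3 go.py .5811 -.1783 .124 -.389
```

```text
t 9.525 pos [ 0.5809 -0.1782  0.1272] tool y yaw -0.38913997208603335 tilt [-0.0001 -0.    ] F [ 0.0543  0.1513 -0.8911] M [-0.0277  0.1119 -0.0153] op 0.012 29.999552071094513
dpos [0.0001 0.0008 0.0106] drot [-0.0001  0.0001 -0.0002]
```

No force so far at 4 mm below the mouth, so I'll continue.

Emit:
servo_tool([
  {"delta_pos": [0,0.001,0.006],"delta_rot": [0,0,0],"fingers": 1},
  {"delta_pos": [0,0.001,0.012],"delta_rot": [0,0,0],"fingers": 1},
  {"delta_pos": [0,0.001,0.018],"delta_rot": [0,0,0],"fingers": 1},
  {"delta_pos": [0,0.001,0.018],"delta_rot": [0,0,0],"fingers": 1},
])

```text
time: 10.02
position: [0.581, -0.1786, 0.1216]
ee_rot: [0.0, 0.831, 0.557, -0.0]
contact_force: [-0.5, -0.8, -1.1]
opening: 0.0112
grip_force: 30.0
```

```bash
python3 go.py .5811 -.1783 .104 -.389
```

```text
t 10.025 pos [ 0.581  -0.1786  0.1216] tool y yaw -0.38930754276696644 tilt [-0.0004 -0.0004] F [-0.498  -0.7742 -1.1117] M [-0.2797  0.0645  0.0368] op 0.0112 29.99935895204544
dpos [0.0011 0.     0.0587] drot [-0.0003  0.0007 -0.0004]
```

It is entering: 9.6 mm in with very low force.

Emit:
servo_tool([
  {"delta_pos": [0,0,0.01],"delta_rot": [0,0,0],"fingers": 1},
  {"delta_pos": [0,0,0.02],"delta_rot": [0,0,0],"fingers": 1},
  {"delta_pos": [0,0,0.03],"delta_rot": [0,0,0],"fingers": 1},
  {"delta_pos": [0,0,0.04],"delta_rot": [0,0,0],"fingers": 1},
  {"delta_pos": [0,0,0.05],"delta_rot": [0,0,0],"fingers": 1},
  {"delta_pos": [0,0,0.055],"delta_rot": [0,0,0],"fingers": 1},
  {"delta_pos": [0,0,0.055],"delta_rot": [0,0,0],"fingers": 1},
])

```text
time: 10.9
position: [0.581, -0.1786, 0.1051]
ee_rot: [0.0, 0.831, 0.557, -0.0]
contact_force: [-0.7, -1.9, -1.3]
opening: 0.0118
grip_force: 30.0
```

```bash
python3 go.py .5811 -.1783 .104 -.389
```

```text
t 10.9 pos [ 0.581  -0.1786  0.1051] tool y yaw -0.38928062904348953 tilt [-0.0004 -0.0005] F [-0.6669 -1.8979 -1.2662] M [-0.6288  0.1917 -0.0249] op 0.0118 29.999442100524902
dpos [ 0.0011 -0.0001  0.0036] drot [-0.0002  0.0008 -0.0004]
```

Now I'll seat it gently in 1 mm steps.

Emit:
servo_tool([
  {"delta_pos": [0,0,0.003],"delta_rot": [0,0,0],"fingers": 1},
  {"delta_pos": [0,0,0.007],"delta_rot": [0,0,0],"fingers": 1},
  {"delta_pos": [0,0,0.01],"delta_rot": [0,0,0],"fingers": 1},
  {"delta_pos": [0,0,0.01],"delta_rot": [0,0,0],"fingers": 1},
  {"delta_pos": [0,0,0.01],"delta_rot": [0,0,0],"fingers": 1},
])

```text
time: 11.52
position: [0.5812, -0.1787, 0.1032]
ee_rot: [0.0, 0.831, 0.557, 0.0]
contact_force: [-2.2, -1.7, 4.4]
opening: 0.0116
grip_force: 30.0
```

```bash
python3 go.py .5811 -.1783 .104 -.389
```

```text
t 11.525 pos [ 0.5812 -0.1787  0.1032] tool y yaw -0.3892498466578495 tilt [ 0.0005 -0.0003] F [-2.2056 -1.7215  4.4169] M [-0.5696  0.5905  0.0015] op 0.0116 30.00077247619629
dpos [ 0.001  -0.0008 -0.0026] drot [ 0.0008  0.0002 -0.0003]
```

It seated at z = 0.1032 as predicted. I'll press slightly more, then turn clockwise.

Emit:
servo_tool([
  {"delta_pos": [0,0,0.004],"delta_rot": [0,0,0],"fingers": 1},
  {"delta_pos": [0,0,0.004],"delta_rot": [0,0,0],"fingers": 1},
  {"delta_pos": [0,0,0.003],"delta_rot": [0,0,0.1],"fingers": 1},
  {"delta_pos": [0,0,0.002],"delta_rot": [0,0,0.2],"fingers": 1},
  {"delta_pos": [0,0,0.002],"delta_rot": [0,0,0.3],"fingers": 1},
  {"delta_pos": [0,0,0.002],"delta_rot": [0,0,0.4],"fingers": 1},
  {"delta_pos": [0,0,0.002],"delta_rot": [0,0,0.5],"fingers": 1},
  {"delta_pos": [0,0,0.002],"delta_rot": [0,0,0.6],"fingers": 1},
  {"delta_pos": [0,0,0.002],"delta_rot": [0,0,0.7],"fingers": 1},
  {"delta_pos": [0,0,0.002],"delta_rot": [0,0,0.8],"fingers": 1},
  {"delta_pos": [0,0,0.002],"delta_rot": [0,0,0.8],"fingers": 1},
])

```text
time: 12.9
position: [0.5809, -0.1786, 0.1032]
ee_rot: [0.0, 0.962, 0.273, 0.0]
contact_force: [-2.7, -1.3, 8.7]
opening: 0.0119
grip_force: 30.0
```

```bash
python3 go.py .5811 -.1785 .103 -1.4
```

```text
t 12.9 pos [ 0.5809 -0.1786  0.1032] tool y yaw -1.017762543026974 tilt [ 0.0001 -0.0001] F [-2.7306 -1.2683  8.6715] M [-0.3711  1.028   0.0705] op 0.0119 30.00160574913025
dpos [0.0006 0.0001 0.0005] drot [ 0.0001 -0.0001  0.4867]
```

Emit:
servo_tool([
  {"delta_pos": [0,0,0],"delta_rot": [0,0,0.1],"fingers": 1},
  {"delta_pos": [0,0,0],"delta_rot": [0,0,0.2],"fingers": 1},
  {"delta_pos": [0,0,0],"delta_rot": [0,0,0.3],"fingers": 1},
  {"delta_pos": [0,0,0],"delta_rot": [0,0,0.4],"fingers": 1},
  {"delta_pos": [0,0,0],"delta_rot": [0,0,0.48],"fingers": 1},
  {"delta_pos": [0,0,0],"delta_rot": [0,0,0.55],"fingers": 1},
  {"delta_pos": [0,0,0],"delta_rot": [0,0,0.58],"fingers": 1},
  {"delta_pos": [0,0,0],"delta_rot": [0,0,0.58],"fingers": 1},
])

```text
time: 13.9
position: [0.5808, -0.1783, 0.1031]
ee_rot: [-0.0, 0.999, 0.049, -0.0]
contact_force: [-4.1, -1.3, 9.4]
opening: 0.0118
grip_force: 30.0
```

```bash
python3 go.py .5811 -.1785 .103 -1.6
```

```text
t 13.9 pos [ 0.5808 -0.1783  0.1031] tool y yaw -1.4727369750223538 tilt [-0.0001  0.0006] F [-4.0672 -1.2975  9.4477] M [-0.1847  1.1057  0.0344] op 0.0118 30.002736747264862
dpos [0.0009 0.0007 0.0005] drot [-0.0008  0.0001  0.162 ]
```

Torque is still low, so the stop hasn't been reached. I'll keep turning in small steps.

Emit:
servo_tool([
  {"delta_pos": [0,0,0],"delta_rot": [0,0,0.03],"fingers": 1},
  {"delta_pos": [0,0,0],"delta_rot": [0,0,0.06],"fingers": 1},
  {"delta_pos": [0,0,0],"delta_rot": [0,0,0.1],"fingers": 1},
  {"delta_pos": [0,0,0],"delta_rot": [0,0,0.1],"fingers": 1},
  {"delta_pos": [0,0,0],"delta_rot": [0,0,0.1],"fingers": 1},
])

```text
time: 14.52
position: [0.5808, -0.1782, 0.1031]
ee_rot: [-0.0, 1.0, 0.01, -0.0]
contact_force: [-4.5, -0.2, 9.8]
opening: 0.0118
grip_force: 30.0
```

```bash
python3 go.py .5811 -.1785 .103 -1.6
```

```text
t 14.525 pos [ 0.5808 -0.1782  0.1031] tool y yaw -1.5503963203237943 tilt [-0.0003  0.0007] F [-4.5055 -0.2405  9.8044] M [-0.2114  1.1264  0.1744] op 0.0118 30.013976097106934
dpos [0.0011 0.001  0.0005] drot [-0.001   0.0004  0.0632]
```

Emit:
servo_tool([
  {"delta_pos": [0,0,0],"delta_rot": [0,0,0.03],"fingers": 1},
  {"delta_pos": [0,0,0],"delta_rot": [0,0,0.06],"fingers": 1},
  {"delta_pos": [0,0,0],"delta_rot": [0,0,0.1],"fingers": 1},
  {"delta_pos": [0,0,0],"delta_rot": [0,0,0.1],"fingers": 1},
  {"delta_pos": [0,0,0],"delta_rot": [0,0,0.1],"fingers": 1},
])

```text
time: 15.15
position: [0.5808, -0.1782, 0.1032]
ee_rot: [-0.0, 1.0, -0.028, -0.0]
contact_force: [-3.5, -0.3, 9.4]
opening: 0.0118
grip_force: 30.4
```

```bash
python3 go.py .5811 -.1785 .103 -1.6
```

```text
t 15.15 pos [ 0.5808 -0.1782  0.1032] tool y yaw -1.6266077655721254 tilt [-0.0006  0.0004] F [-3.5337 -0.3385  9.3665] M [-0.2079  1.1703  0.6031] op 0.0118 30.405588448047638
dpos [0.0011 0.0011 0.0005] drot [-0.0004  0.0008 -0.0339]
```

The torque has climbed to 0.6 N m, ten times the turning torque, so the lock is at the stop. I'll unwind the slack, release and retreat upward.

Emit:
servo_tool([
  {"delta_pos": [0,0,0],"delta_rot": [0,0,-0.06],"fingers": 1},
  {"delta_pos": [0,0,-0.003],"delta_rot": [0,0,-0.1],"fingers": 1},
  {"delta_pos": [0,0,-0.003],"delta_rot": [0,0,-0.1],"fingers": 1},
  {"delta_pos": [0,0,-0.003],"delta_rot": [0,0,-0.1],"fingers": 0.3},
  {"delta_pos": [0,0,-0.003],"delta_rot": [0,0,-0.1],"fingers": 0.3},
  {"delta_pos": [0,0,-0.003],"delta_rot": [0,0,-0.1],"fingers": 0.3},
  {"delta_pos": [0,0,-0.003],"delta_rot": [0,0,-0.1],"fingers": 0.3},
  {"delta_pos": [0,0,-0.003],"delta_rot": [0,0,-0.1],"fingers": 0.3},
  {"delta_pos": [0,0,-0.003],"delta_rot": [0,0,-0.1],"fingers": 0.3},
  {"delta_pos": [0,0,-0.003],"delta_rot": [0,0,-0.1],"fingers": 0.3},
])

```text
time: 16.4
position: [0.5812, -0.1783, 0.1027]
ee_rot: [0.0, 1.0, 0.01, 0.0]
contact_force: [-0.1, -0.2, 1.5]
opening: 0.0649
grip_force: 0.0
```

```bash
python3 go.py .5811 -.1785 .103 -1.6
```

```text
t 16.4 pos [ 0.5812 -0.1783  0.1027] tool y yaw -1.551506093627562 tilt [ 0.     -0.0001] F [-0.0512 -0.1776  1.4743] M [ 0.0195  0.1903 -0.0106] op 0.0649 0.0
dpos [-0.0002  0.0006 -0.0011] drot [ 0.0001 -0.      0.0617]
```

Emit:
servo_tool([
  {"delta_pos": [0,0,-0.1],"delta_rot": [0,0,0],"fingers": 0.3},
  {"delta_pos": [0,0,-0.25],"delta_rot": [0,0,0],"fingers": 0.3},
  {"delta_pos": [0,0,-0.5],"delta_rot": [0,0,0],"fingers": 0.3},
  {"delta_pos": [0,0,-0.5],"delta_rot": [0,0,0],"fingers": 0.3},
  {"delta_pos": [0,-0.2,-0.5],"delta_rot": [0,0,0],"fingers": 0.3},
  {"delta_pos": [0,-0.4,-0.5],"delta_rot": [0,0,0],"fingers": 0.3},
  {"delta_pos": [0,-0.6,-0.5],"delta_rot": [0,0,0],"fingers": 0.3},
  {"delta_pos": [0,-0.9,-0.5],"delta_rot": [0,0,0],"fingers": 0.3},
  {"delta_pos": [0,-0.9,-0.5],"delta_rot": [0,0,0],"fingers": 0.3},
  {"delta_pos": [0,-0.9,-0.5],"delta_rot": [0,0,0],"fingers": 0.3},
])

```text
time: 17.65
position: [0.5752, 0.0949, 0.2511]
ee_rot: [-0.0, 1.0, 0.013, -0.001]
contact_force: [-0.9, -0.6, 0.1]
opening: 0.0649
grip_force: 0.0
```

```bash
python3 - <<'E'
from h import *
a=vision.capture("top")[165:265,330:440];b=vision.capture("scene")[120:220,160:270]
cv2.imwrite("pics/f.png",cv2.convertScaleAbs(np.hstack([cv2.resize(x,None,fx=3.6,fy=3.6,interpolation=cv2.INTER_CUBIC) for x in(a,b)]),alpha=1.6))
E
```

```text
(no output)
```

View pics/f.png

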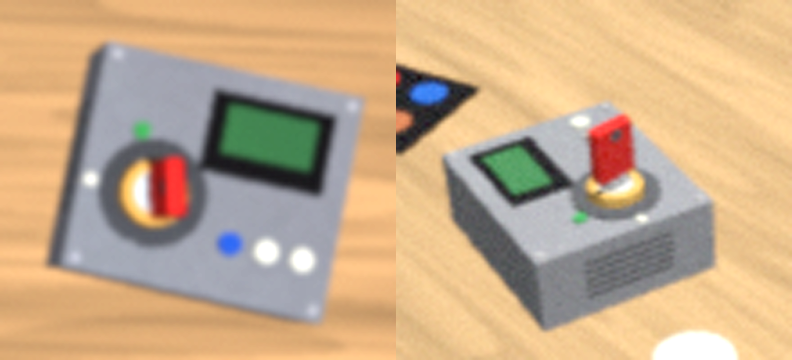

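The key stands seated in the lock, at crop (170,187) in the top view. It points between the green dot and the display, turned to the stop, and the gripper is clear.

```bash
python3 -c "
from station import job_done
print(job_done())"
```

```text
the job is handed in; nothing more can be done
None
```

The red key is fully home in the kiln lock and turned clockwise to its stop, and I handed the job in at about 18 s of the 51 s with the gripper clear; the lock's stop was judged by the torque rise (about 0.6 N m), and I took no final picture of the other keys, cup or jar, though nothing went near them.

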